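Touch the coding die off on its three datum pins and latch it

TASK

Put the aluminium die with the black knob flat on the steel set-up plate and locate it on the three brass pins: first feel its long side gently against both back pins, then slide it along them until its end meets the end pin, and keep it lightly pressed against all three together for a moment; about 4 newtons on each pin is right, and never more than 10 N on any. Then let go of the die and swing the yellow latch fully across so that its nose covers the die, leaving the die touching home and everything else on the table where it is.

Things in the scene. Friction and masses are not known exactly. Their poses are not given: they have to be found in the camera images.
- die: Aluminium block 60 (own x) x 120 (own y) x 30 mm high, mass about 0.55 kg (0.4 to 0.75), with a vertical round black knob, 22 mm diameter and 40 mm tall, in the middle of its top; two thin brass strips on the top. Origin: centre of its underside; z up. Symmetrical: either way round is right. It starts lying on a fixed black rubber mat 3 mm thick, on one side of the set-up plate or the other.
- die_knob (a point): Centre of the top of the die's knob, 70 mm above the die's underside.
- plate: Fixed steel set-up plate, 12 mm thick; its origin is on the table, directly below the die's home spot, z up, x towards the back pins, y towards the end pin. Latch: yellow arm 22 mm wide, 8 thick, underside 32 mm above the plate's top (2 mm above a die), nose 86 mm from its axis. The plate spans x -120 to +70 mm and y -175 to +90 mm from the origin.
- home (a point): Point on the top of the plate (12 mm above its origin) where the die's origin lies when the die touches all three pins, its long side along the plate's y (30 mm from here to the back pins' contact line, 60 mm to the end pin's contact). Axes as the plate. Sliding the die over the plate drags with about 1 to 3 N, more along the pins.
- pin_back_left: Fixed rigid upright brass pin, 12 mm diameter, 22 mm tall above the plate, red top; at plate x +36, y +40 mm. Origin: centre of its foot on the plate's top. Stops the die's long side.
- pin_back_right: The same, at plate x +36, y -40 mm.
- pin_end: The same kind of pin, at plate x 0, y +66 mm. Stops the die's end.
- latch (a joint): Swing latch on an upright axis at plate x 0, y -110 mm: 0 = parked (nose towards -x of the plate, tail with the black post towards +x), grows clockwise seen from above, stop at 1.62 rad; 1.57 = nose along +y over the die. It starts between 0 and 0.25 and stays where it is left.
- latch_post (a point): Top centre of the latch's upright black post, 16 mm diameter, 45 mm tall, on the tail 50 mm from the latch axis; this point is 97 mm above the table. Pushing it takes about 2 N. Moves with the latch: at 1.57 rad it is at plate x 0, y -160 mm.
- spare_die: Bystander: smaller brass block 50 x 90 x 25 mm with a red knob, on a green board; not to be used.
- spool: Bystander: blue ribbon spool, 60 mm diameter, 34 mm tall.
- driver: Bystander: screwdriver with orange handle.
- spanner: Bystander: steel spanner.
- jar: Bystander: jar with green cap, 56 mm diameter, 80 mm tall.
- jaw_bar: Bystander: yellow sealing-jaw bar 30 x 160 x 20 mm.
- cup: Bystander: white cup, 70 mm diameter, 60 mm tall.
There are look-alikes about, which are no part of the job. Leave any blue or pink look-alike of the die alone.

How it is judged:
On the way, in this order (a step that is already met when the one before it is completed fails the run):
1. the die's long side touches both back pins at once (at least 1.5 N on each) (contact force between die and pin_back_left above 1.5 N and contact force between die and pin_back_right above 1.5 N), for 0.2 s.
2. the die touches all three pins at once (at least 1.5 N on each), lying flat on the plate (all of step 1 and contact force between die and pin_end above 1.5 N and z of die in the frame of home between -0.002 and 0.002 m), for 0.3 s.
3. the latch is swung over the die, its nose across it (joint above 1.45 rad) (value of joint latch above 1.45 rad), for 0.2 s.
At the end, for the whole second after the job is handed in: The die lies at rest flat on the plate, its origin within 1.5 mm of the home point in the plate's x and y and 2 mm in height, its long side within 0.025 rad of the plate's y (either way round), the latch above 1.45 rad, the die released (x of die in the frame of home between -0.0015 and 0.0015 m and y of die in the frame of home between -0.0015 and 0.0015 m and z of die in the frame of home between -0.002 and 0.002 m and angle between the y axis of die and the y axis of plate, either way round below 0.025 rad and value of joint latch above 1.45 rad and linear speed of die below 0.01 m/s and contact force between the fingers and die below 0.1 N); the robot touches nothing.
It fails at once if the die is pressed on a pin with more than 10 N (contact force between die and pin_back_left above 10 N or contact force between die and pin_back_right above 10 N or contact force between die and pin_end above 10 N).
It fails at once if a bystander is moved by more than 15 mm (distance of any of spare_die, spool, driver, spanner, jar, jaw_bar, cup from where it was at the start of the episode above 0.015 m).
It also fails if it takes over 72 s, if anything falls off the work surface, if the arm or the gripper's body presses on something with over 40 N, if the wrist force passes 120 N, or if a joint passes its speed limit or range.

ROBOT

A 6-joint arm with a two-finger parallel gripper is mounted at the origin on the work surface. World frame = base frame: x ahead of the robot, y to its left, z up, the work surface at z = 0. Lengths are in m, angles in rad, forces in N, time in s.
With the tool pointing down it reaches from about 0.375 to 0.75 m from the base axis. Payload 9 kg.
Tool frame: the origin (TCP) lies midway between the tips of the shut fingers; the grasp point (between the pads) lies 19 mm behind it; z points along the fingers, y is the line along which they close (so a half turn about z gives the same grasp; the last joint's range is limited). The gripper opens to 85 mm and grips with 20 to 120 N. Pads are 22 mm wide; open, the fingers measure 114 mm over their backs; the gripper's body (76 mm by 85 mm) begins 54 mm behind the grasp point. The pads swing forward as they close: fully open they stand 13 mm farther back than shut.
Start: joints at [1.108, 0.104, 0.097, 1.564, 0, 1.353], TCP at [0.145, 0.582, 0.231] pointing down, gripper open.
Joint ranges: [-2.99, 2.99], [-0.84, 1.86], [-1.1, 1.16], [-1.84, 2.11], [-1.51, 1.56], [-3.14, 3.14]. Speed limits (rad/s): [2.22, 2.22, 2.57, 3.14, 3.14, 3.14].

INTERFACE

Orientations are given as a unit quaternion [x, y, z, w].
In Python, from rig import monitor, vision, workorder, spotter gives the robot as it stands.
- The arm moves only by the tool jog_arm, never from a script. Its argument "increments" is a list that holds one entry, the list of rows, each a list of 6 numbers: the shift along the tool's x, y, z normalised to -1 to 1, where 1 is 0.02 m, then the turn, a rotation vector about the tool's x, y, z normalised to -1 to 1, where 1 is pi rad. A call has 1 to 8 rows; each row shifts and turns the commanded pose from where the row before left it, along the tool's axes as they then stand; what a row does not reach is not made up. A row lasts 1/12 s, in which the tool goes at most 41.7 mm and 7.16 degrees, less where a joint would pass 70% of its speed; a pose out of reach is approached as far as the arm can. A call with a number of a shift or a turn outside -1 to 1 is refused whole. A call with a gripper value outside its range is refused whole. "claw" is the opening, from 0 (shut) to 1 (fully open), set as the call begins (left out, the last holds). The fingers move at their own pace and stop on an object; "squeeze" is the grip in N (left out, the last holds). Time passes only in rows, so rows that do not move let the fingers close. It gives the time, the measured TCP pose, the force, the opening and the grip force at its end, in the units of the state.
- monitor.get_state(): the state, without advancing time (a new reading comes with each control period).
- vision.capture(name): name is "side" or "top" or "wrist"; returns the picture (400x640x3 uint8, red, green, blue); there is no depth.
- vision.camera_params(name): a dict with "mtx" (3x3 intrinsics, pixels), "T" (4x4, takes a point from camera to world coordinates); the wrist camera has in their place "hand_eye" (4x4, takes a point from camera to tool coordinates, whose origin is the TCP and whose axes are the flange's). Camera axes: x right, y down, z forward; pixel columns grow to the right and rows downward; lengths in m; the calibration is good to about 2 mm. A picture is of the moment at which its call begins: read the wrist's pose just before it. camera_params takes no time and is no camera call.
- workorder.finish_job(): hands the job in; it is judged then, once.
Trained networks look in the newest picture that a camera, given by its name, has taken for a name from the list of things; names that differ only in an ending like _2 or _b are one class to them, and where a whole thing is asked for, a point or a joint stands for the part that bears it (a point fixed in the world has none). Each returns a list of dicts, best first, with "score" (0 to 1); they miss things now and then, are a little off and sometimes report something else, mostly with a low value. They report only what shows in the picture. A call takes as long as a camera call. They do not tell look-alikes from the thing itself.
- spotter.look_for(name, camera): "at" ([column, row] in pixels, amid what is visible of it).
- spotter.tip_of(name, camera): "at" ([column, row] in pixels: a listed point, or the origin of a listed thing).
The state is a dict: "time_s": time; "joint_positions": joint angles; "qd": joint speeds; "effort": joint torques, N m; "position": TCP position; "eef_rot": TCP orientation; "force": force on the tool from outside, world axes, zero at the start; "torque": the same for the moment, N m; "gripper_width": opening from 0.0 (shut) to 1.0 (fully open); "finger_force": force on a finger pad.
Only numpy, scipy, OpenCV 4.12 (cv2) and the standard library are available. Lean on these libraries where they do the work, as an engineer would, in place of code of your own. Each camera call takes 0.05 s, during which the arm holds its last target. There are 200 camera calls.

## Working session

There is one attempt and no reset: what is moved stays moved. The work goes in short steps, Python scripts to look and compute and a tool call to move; the robot and the scene stay as the last step left them, time stands still between calls to the robot, and variables do not carry over. Pictures are saved under pics/ and viewed, at most 14 in all, crops included, and the job is handed in when it is done.

Besides the shell and the picture viewer there is one more tool, called after "Call:" by a JSON object that holds its "op" and its "data". jog_arm: Moves the arm, as the interface text tells. Scaled input: -1 to 1 covers 0.02 m each way for a shift and pi rad each way for a turn. Its arguments: {"type":"object","properties":{"increments":{"type":"array"},"claw":{"type":"number"},"squeeze":{"type":"number"}},"required":["increments"]}

```bash
mkdir -p pics; ls; cat > h.py <<'E'
from rig import monitor, vision, workorder, spotter
import numpy as np, cv2
from scipy.spatial.transform import Rotation as R
def cam(name):
    p=vision.camera_params(name)
    K=np.array(p["mtx"])
    if "T" in p: return K,np.array(p["T"])
    s=monitor.get_state(); T=np.eye(4); T[:3,:3]=R.from_quat(s["eef_rot"]).as_matrix(); T[:3,3]=s["position"]
    return K,T@np.array(p["hand_eye"])
def onz(px,name,z,c=None):
    K,T=c or cam(name); d=T[:3,:3]@np.linalg.solve(K,[px[0],px[1],1]); o=T[:3,3]
    return o+d*(z-o[2])/d[2]
def proj(P,name,c=None):
    K,T=c or cam(name); q=np.linalg.inv(T)@np.append(P,1); u=K@q[:3]; return u[:2]/u[2]
def save(name,fn,img=None):
    im=vision.capture(name) if img is None else img
    cv2.imwrite("pics/"+fn,cv2.cvtColor(im,cv2.COLOR_RGB2BGR)); return im
E
python3 - <<'E'
from h import *
np.set_printoptions(precision=4,suppress=True)
s=monitor.get_state(); print(s)
a=save("top","top.png"); b=save("side","side.png")
for c in("top","side"):
    print(c,cam(c)[1][:3,3])
    for n,z in(("die_knob",.073),("die",.003),("home",.012),("pin_back_left",.012),("pin_back_right",.012),("pin_end",.012),("latch_post",.097),("plate",0),("spare_die",0)):
        for r in spotter.tip_of(n,c)[:4]: print(n,round(r["score"],2),np.round(r["at"],1),onz(r["at"],c,z)[:2])
E
```

```text
pics
{'time_s': 0.0, 'joint_positions': array([ 1.1083,  0.1047,  0.0965,  1.5639, -0.    ,  1.3531]), 'qd': array([-0.001 , -0.0007,  0.0015, -0.0004,  0.0018,  0.0021]), 'effort': array([ -0.0023, -55.6933,  50.3651,   0.0169,  -0.0004,   0.    ]), 'position': array([0.1453, 0.5818, 0.2305]), 'eef_rot': array([ 0.1221,  0.9925, -0.0006, -0.0002]), 'force': array([ 0.3416,  0.3816, -0.4409]), 'torque': array([ 0.0315, -0.0036,  0.0172]), 'finger_force': 0.0, 'gripper_width': 1.0002738162779001}
top [0.4471 0.0154 1.6567]
die_knob 0.95 [165.4 233.9] [0.3807 0.6413]
die_knob 0.89 [243.3 210. ] [0.4647 0.3388]
die_knob 0.75 [266.  252.6] [0.299  0.2544]
die_knob 0.61 [222.9 260.2] [0.2743 0.4206]
die 0.96 [267.2 248.4] [0.3091 0.2598]
die 0.76 [248.1 212.3] [0.4557 0.3339]
die 0.76 [261.3 168.2] [0.6325 0.2771]
die 0.75 [229.3 257.8] [0.2755 0.4127]
home 0.98 [322.  196.3] [0.5117 0.0345]
latch_post 0.71 [346.2 177.6] [ 0.577  -0.0605]
plate 0.62 [317.8 197.5] [0.5078 0.0517]
spare_die 0.79 [408.9 202.5] [ 0.4777 -0.3143]
side [0.2326 0.8943 1.2054]
die_knob 0.92 [350.7 325.1] [0.2795 0.4297]
die_knob 0.9 [356.8 275.3] [0.3015 0.2596]
die_knob 0.77 [295.8 387.6] [0.38   0.6445]
die_knob 0.61 [305.8 278.5] [0.4591 0.3209]
die 0.84 [299.2 395.2] [0.373  0.6452]
die 0.82 [356.8 284.1] [0.2978 0.2536]
die 0.76 [306.3 287.6] [0.4604 0.318 ]
die 0.76 [351.4 333.6] [0.2736 0.4271]
home 0.95 [315.5 225.3] [0.5079 0.0619]
pin_end 0.16 [307.6 282. ] [0.4611 0.3009]
latch_post 0.63 [325.2 135.9] [ 0.5942 -0.3563]
latch_post 0.6 [307.  182.8] [ 0.5826 -0.0664]
latch_post 0.56 [243.3 231.4] [0.7252 0.2221]
plate 0.66 [318.2 226.5] [0.4989 0.0559]
plate 0.48 [353.3 126.1] [ 0.5147 -0.5758]
spare_die 0.75 [258.8 197.8] [ 0.7778 -0.0119]
spare_die 0.5 [347.  161.9] [ 0.4816 -0.3238]
spare_die 0.18 [354.3 129.5] [ 0.5039 -0.5521]
```

View pics/top.png

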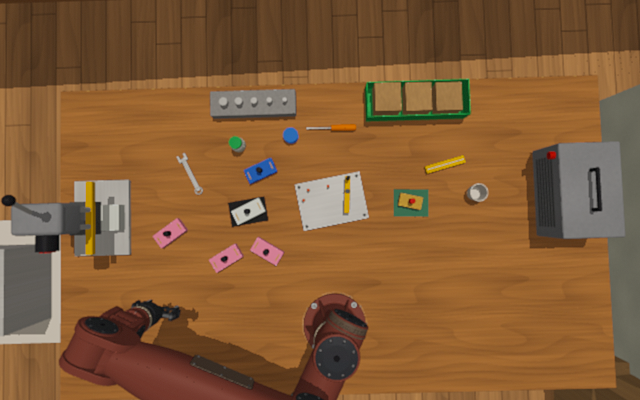

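View pics/side.png

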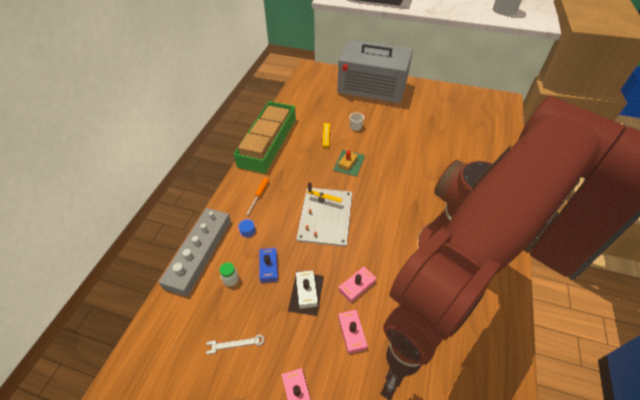

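Top picture candidates for the die: pink (170,233), (226,258) and (266,252), blue (260,170), and the silver block on the black mat (248,211). The silver one fits the description. The brass spare is at (410,202). On the plate, the pins are near (308,190), (328,187) and (304,200), and the latch is near (346,195). I'll check with a close crop.

```bash
python3 - <<'E'
from h import *
np.set_printoptions(precision=4,suppress=True)
a=cv2.imread("pics/top.png")[160:240,220:380]; cv2.imwrite("pics/crop.png",cv2.resize(a,None,fx=5,fy=5,interpolation=cv2.INTER_CUBIC))
p=vision.camera_params("wrist"); print(p); c=cam("top")
for n,px,z in(("knob",(248,211),.073),("pinL?",(308,189),.034),("pinR?",(328,187),.034),("post",(346.5,177.6),.097)): print(n,onz(px,"top",z,c))
E
```

```text
{'mtx': array([[278.257 ,   0.    , 317.648 ],
       [  0.    , 278.257 , 194.2203],
       [  0.    ,   0.    ,   1.    ]]), 'hand_eye': array([[ 0.0011, -0.946 , -0.3243,  0.0831],
       [ 1.    ,  0.0012, -0.    ,  0.0002],
       [ 0.0004, -0.3243,  0.946 , -0.1418],
       [ 0.    ,  0.    ,  0.    ,  1.    ]])}
knob [0.4603 0.3207 0.073 ]
pinL? [0.5412 0.0888 0.034 ]
pinR? [0.547  0.0095 0.034 ]
post [ 0.577  -0.0616  0.097 ]
```

View pics/crop.png

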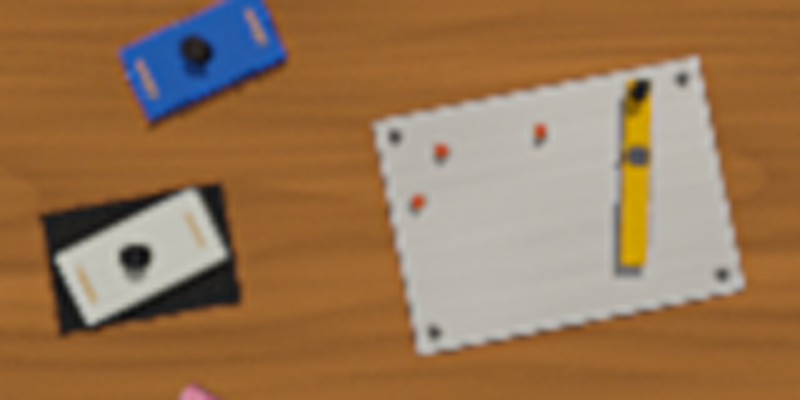

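The crop confirms it: a silver block with a black knob and brass strips on the black mat (knob crop (135,257)). It also shows red pins at crop (441,152), (540,132) and (417,204), and the latch axis at (637,156) with its post at (638,90). Moving towards the die.

Call:
{"op": "jog_arm", "data": {"increments": [[[-0.8,-0.4,0,0,0,0],[-0.8,-0.4,0,0,0,0],[-0.8,-0.4,0,0,0,0],[-0.8,-0.4,0,0,0,0],[-0.8,-0.4,0,0,0,0],[-0.8,-0.4,0,0,0,0],[-0.8,-0.4,0,0,0,0],[-0.8,-0.4,0,0,0,0]]]}}

```text
time_s: 1.67
position: [0.2547, 0.4884, 0.2314]
eef_rot: [0.122, 0.993, 0.0, 0.0]
force: [0.1, 0.0, 0.9]
gripper_width: 0.999
finger_force: 0.0
```

Call:
{"op": "jog_arm", "data": {"increments": [[[-0.8,-0.4,0,0,0,0],[-0.8,-0.4,0,0,0,0],[-0.8,-0.4,0,0,0,0],[-0.8,-0.4,0,0,0,0],[-0.8,-0.4,0,0,0,0],[-0.8,-0.4,0,0,0,0],[-0.8,-0.4,0,0,0,0],[-0.8,-0.4,0,0,0,0]]]}}

```text
time_s: 2.33
position: [0.3634, 0.3953, 0.2314]
eef_rot: [0.122, 0.993, 0.0, 0.0]
force: [0.6, -0.1, -0.2]
gripper_width: 1.004
finger_force: 0.0
```

Call:
{"op": "jog_arm", "data": {"increments": [[[-0.8,-0.4,0,0,0,0],[-0.8,-0.4,0,0,0,0],[-0.8,-0.4,0,0,0,0],[-0.5,-0.4,0,0,0,0],[0,0,0,0,0,-0.03],[0,0,0,0,0,-0.03],[0,0,0,0,0,-0.03],[0,0,0,0,0,0]]]}}

```text
time_s: 3.0
position: [0.4112, 0.3507, 0.2314]
eef_rot: [-0.021, 1.0, 0.0, 0.0]
force: [-0.5, 0.1, 0.4]
gripper_width: 0.996
finger_force: 0.0
```

```bash
python3 - <<'E'
from h import *
np.set_printoptions(precision=4,suppress=True)
s=monitor.get_state(); print(s["time_s"],s["position"],s["eef_rot"],s["joint_positions"],s["force"])
c=cam("wrist"); save("wrist","w1.png")
for n,z in(("die_knob",.073),("die",.003),("home",.012),("pin_back_left",.012),("pin_back_right",.012),("pin_end",.012),("latch_post",.097),("plate",0)):
    for r in spotter.tip_of(n,"wrist")[:3]: print(n,round(r["score"],2),np.round(r["at"],1),onz(r["at"],"wrist",z,c)[:2])
E
```

```text
3.0 [0.4112 0.3507 0.2314] [-0.021   0.9998  0.0001  0.    ] [ 0.4639 -0.0779 -0.0861  1.5625  0.0001  0.4219] [-0.461   0.0603  0.4021]
die_knob 0.89 [294.6 218.6] [0.4624 0.3258]
die_knob 0.7 [258.3 324.1] [0.6207 0.2791]
die_knob 0.68 [396.2  48.1] [0.2786 0.421 ]
die 0.93 [383.1  59. ] [0.2794 0.424 ]
die 0.86 [247.5  69.5] [0.2981 0.2603]
die 0.73 [266.1 287.4] [0.6148 0.2776]
home 0.88 [101.5 219.5] [0.5029 0.0483]
pin_back_left 0.48 [137.1 245.5] [0.5426 0.0917]
pin_back_right 0.69 [ 82.9 248. ] [0.5502 0.0114]
pin_end 0.59 [145.4 216.1] [0.4949 0.1112]
plate 0.87 [109.2 221.1] [0.5108 0.0491]
```

View pics/w1.png

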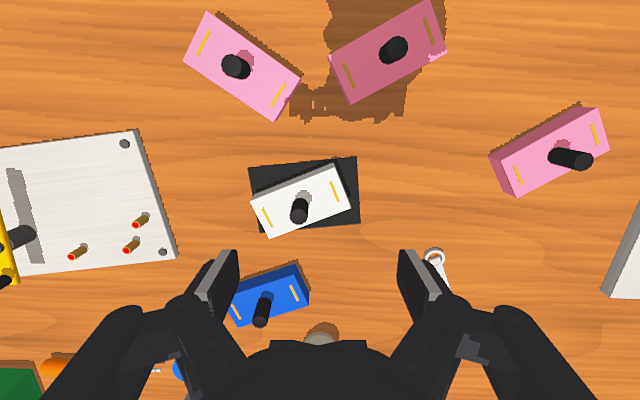

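The wrist picture shows the die at (300,205) with corners near (250,197), (336,165), (352,208) and (271,239). The red pin tops are at (70,257), (127,250) and (135,225).

```bash
cat >> h.py <<'E'
def dietop(im,c,z,box):
    x0,y0,x1,y1=box; g=im[y0:y1,x0:x1].astype(int)
    m=((g.min(2)>150)&(g.max(2)-g.min(2)<45)).astype(np.uint8)
    n,l,st,_=cv2.connectedComponentsWithStats(m); k=1+st[1:,4].argmax()
    ys,xs=np.where(l==k); W=np.array([onz((x+x0,y+y0),"wrist",z,c)[:2] for x,y in zip(xs,ys)],np.float32)
    r=cv2.minAreaRect(W*1000); b=cv2.boxPoints(r); e=b[1]-b[0]; f=b[2]-b[1]; L=e if np.hypot(*e)>np.hypot(*f) else f
    if L[1]<0:L=-L
    return np.array(r[0])/1000,r[1],np.arctan2(-L[0],L[1])
def reds(im,c,z=.034):
    g=im.astype(int); m=((g[...,0]>170)&(g[...,1]<90)&(g[...,2]<80)).astype(np.uint8)
    n,l,st,ce=cv2.connectedComponentsWithStats(m)
    return [(ce[i],st[i,4],onz(ce[i],"wrist",z,c)[:2]) for i in range(1,n) if st[i,4]>4]
E
python3 - <<'E'
from h import *
np.set_printoptions(precision=4,suppress=True)
c=cam("wrist"); im=cv2.imread("pics/w1.png")[...,::-1]
print(dietop(im,c,.033,(240,155,365,245))); 
for r in reds(im,c): print(*r)
E
```

```text
(array([0.4594, 0.3298]), (60.44883728027344, 119.49311828613281), np.float32(0.42926544))
[134.68 224.8 ] 25 [0.497 0.109]
[125.5    250.1154] 26 [0.5363 0.0896]
[ 70.5833 256.7083] 24 [0.5497 0.0111]
[ 57.5319 361.234 ] 47 [ 0.7468 -0.0585]
```

Call:
{"op": "jog_arm", "data": {"increments": [[[-0.79,-0.38,0,0,0,0],[-0.79,-0.38,0,0,0,0],[-0.79,-0.38,0,0,0,0],[0,0,0.5,0,0,-0.031],[0,0,0.5,0,0,-0.031],[0,0,0.5,0,0,-0.031],[0,0,0.5,0,0,-0.031],[0,0,0,0,0,0]]]}}

```text
time_s: 4.12
position: [0.4586, 0.3294, 0.1892]
eef_rot: [-0.214, 0.977, -0.0, -0.001]
force: [-0.5, 0.9, -0.6]
gripper_width: 0.999
finger_force: 0.0
```

Call:
{"op": "jog_arm", "data": {"increments": [[[0,0,1,0,0,0],[0,0,1,0,0,0],[0,0,1,0,0,0],[0,0,1,0,0,0],[0,0,1,0,0,0],[0,0,1,0,0,0],[0,0,0.8,0,0,0],[0,0,0,0,0,0]]]}}

```text
time_s: 4.78
position: [0.4576, 0.329, 0.0523]
eef_rot: [-0.21, 0.978, -0.0, -0.002]
force: [-0.7, -1.1, -0.1]
gripper_width: 1.002
finger_force: 0.0
```

```bash
python3 - <<'E'
from h import *
np.set_printoptions(precision=4,suppress=True)
s=monitor.get_state(); print(s["position"],s["eef_rot"],s["joint_positions"],s["force"])
save("wrist","w2.png")
E
```

```text
[0.4576 0.329  0.0523] [-0.2104  0.9776 -0.0004 -0.0023] [ 0.3914  0.0473 -0.289   1.2392  0.     -0.0327] [-0.7086 -1.1221 -0.1188]
```

View pics/w2.png

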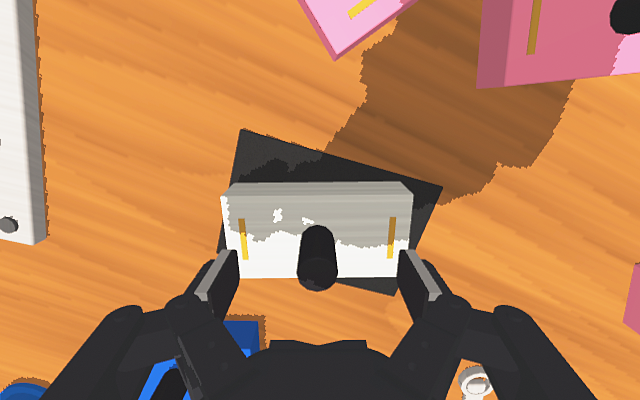

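The knob (317,258) is centred between the pads and the die is square to the tool. Going down the last 13 mm, then gripping.

Call:
{"op": "jog_arm", "data": {"increments": [[[0,0,0.6,0,0,0],[0,0,0,0,0,0]]]}}

```text
time_s: 5.0
position: [0.4595, 0.3299, 0.0428]
eef_rot: [-0.212, 0.977, 0.0, -0.0]
force: [-0.8, -0.6, -0.2]
gripper_width: 1.001
finger_force: 0.0
```

Call:
{"op": "jog_arm", "data": {"increments": [[[0,0,0,0,0,0],[0,0,0,0,0,0],[0,0,0,0,0,0],[0,0,0,0,0,0],[0,0,0,0,0,0],[0,0,0,0,0,0],[0,0,0,0,0,0],[0,0,0,0,0,0]]], "claw": 0.1, "squeeze": 40}}

```text
time_s: 5.67
position: [0.4599, 0.3299, 0.0438]
eef_rot: [-0.212, 0.977, -0.0, 0.0]
force: [-0.4, -1.5, 5.0]
gripper_width: 0.242
finger_force: 39.3
```

Call:
{"op": "jog_arm", "data": {"increments": [[[0,0,-0.5,0,0,0],[0,0,-1,0,0,0],[0,0,-1,0,0,0],[0,0,-0.5,0,0,0],[0,0,0,0,0,0.027],[0,0,0,0,0,0.028],[0,0,0,0,0,0.027],[0,0,0,0,0,0]]]}}

```text
time_s: 6.33
position: [0.4589, 0.3297, 0.1026]
eef_rot: [-0.083, 0.997, -0.0, -0.001]
force: [-0.5, 0.6, -6.8]
gripper_width: 0.245
finger_force: 39.8
```

Call:
{"op": "jog_arm", "data": {"increments": [[[0.035,-0.5,0,0,0,0],[0.035,-0.9,0,0,0,0],[0.035,-0.9,0,0,0,0],[0.035,-0.9,0,0,0,0],[0.035,-0.9,0,0,0,0],[0.035,-0.9,0,0,0,0],[0.035,-0.9,0,0,0,0],[0.035,-0.9,0,0,0,0]]]}}

```text
time_s: 7.0
position: [0.4767, 0.1935, 0.103]
eef_rot: [-0.086, 0.996, -0.0, -0.0]
force: [0.8, 1.2, -6.2]
gripper_width: 0.241
finger_force: 39.9
```

Call:
{"op": "jog_arm", "data": {"increments": [[[0.035,-0.9,0,0,0,0],[0.035,-0.9,0,0,0,0],[0.035,-0.9,0,0,0,0],[0.035,-0.9,0,0,0,0],[0.035,-0.9,0,0,0,0],[0,0,0,0,0,0],[0,0,0,0,0,0]]]}}

```text
time_s: 7.58
position: [0.4885, 0.1045, 0.103]
eef_rot: [-0.085, 0.996, 0.0, -0.0]
force: [-1.2, -0.4, -7.2]
gripper_width: 0.244
finger_force: 40.3
```

```bash
python3 - <<'E'
from h import *
np.set_printoptions(precision=4,suppress=True)
s=monitor.get_state(); print(s["time_s"],s["position"],s["eef_rot"],s["joint_positions"],s["force"],s["finger_force"])
c=cam("wrist"); im=save("wrist","w3.png")
for r in reds(im,c): print(*r)
z=s["position"][2]-.0438+.033
try: print(z,dietop(im,c,z,(200,100,440,300)))
except Exception as e: print(e)
E
```

```text
7.5833 [0.4885 0.1045 0.103 ] [-0.085   0.9964  0.0001 -0.0003] [-0.0517 -0.1895 -0.4216  1.3392  0.0001 -0.222 ] [-1.2274 -0.3582 -7.1759] 40.25183379650116
[198.8657 256.1045] 67 [0.5512 0.0109]
0.0922321193617548 (array([0.4668, 0.0652]), (118.99847412109375, 66.46975708007812), np.float32(-1.5354043))
```

View pics/w3.png

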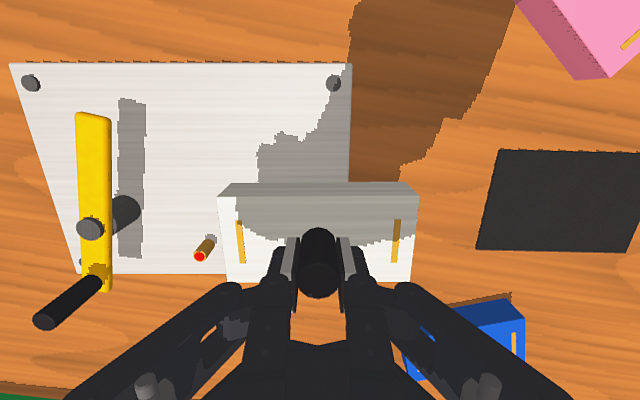

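The die is held square and level in the picture, the plate edges run parallel to it, and the latch is parked at (93,200). Moving over the home spot, offset from the pins, and lowering.

Call:
{"op": "jog_arm", "data": {"increments": [[[0.02,-0.9,0,0,0,0],[0.02,-0.9,0,0,0,0],[0.02,-0.9,0,0,0,0],[0.01,-0.83,0,0,0,0],[0,0,0,0,0,0],[0,0,1,0,0,0],[0,0,0.8,0,0,0],[0,0,0,0,0,0]]]}}

```text
time_s: 8.3
position: [0.4969, 0.0369, 0.0639]
eef_rot: [-0.086, 0.996, 0.001, -0.002]
force: [-1.2, 0.2, -6.6]
gripper_width: 0.243
finger_force: 40.5
```

Call:
{"op": "jog_arm", "data": {"increments": [[[0,0,0.2,0,0,0],[0,0,0.15,0,0,0],[0,0,0,0,0,0],[0,0,0,0,0,0]]]}}

```text
time_s: 8.63
position: [0.4997, 0.0359, 0.061]
eef_rot: [-0.085, 0.996, -0.0, 0.0]
force: [-0.8, -0.1, -6.5]
gripper_width: 0.246
finger_force: 40.7
```

Call:
{"op": "jog_arm", "data": {"increments": [[[0,0,0.15,0,0,0],[0,0,0.1,0,0,0],[0,0,0,0,0,0],[0,0,0,0,0,0]]], "squeeze": 25}}

```text
time_s: 8.97
position: [0.4992, 0.0357, 0.0552]
eef_rot: [-0.085, 0.996, 0.0, -0.0]
force: [0.1, -1.2, -6.5]
gripper_width: 0.242
finger_force: 40.7
```

```bash
python3 - <<'E'
from h import *
np.set_printoptions(precision=4,suppress=True)
s=monitor.get_state(); print(s["time_s"],s["position"],s["eef_rot"],s["force"],s["torque"])
E
```

```text
8.9667 [0.4992 0.0357 0.0552] [-0.0848  0.9964  0.0001 -0.0001] [ 0.0676 -1.1942 -6.467 ] [0.0222 0.0158 0.0501]
```

Call:
{"op": "jog_arm", "data": {"increments": [[[0,0,0.05,0,0,0],[0,0,0.03,0,0,0],[0,0,0,0,0,0],[0,0,0,0,0,0]]], "claw": 0.1, "squeeze": 25}}

```text
time_s: 9.3
position: [0.4993, 0.0357, 0.0537]
eef_rot: [-0.085, 0.996, 0.0, 0.0]
force: [-0.1, 0.1, -6.1]
gripper_width: 0.246
finger_force: 40.7
```

Call:
{"op": "jog_arm", "data": {"increments": [[[0,0,0.03,0,0,0],[0,0,0,0,0,0],[0,0,0,0,0,0]]]}}

```text
time_s: 9.55
position: [0.4993, 0.0357, 0.0531]
eef_rot: [-0.085, 0.996, 0.0, 0.0]
force: [1.1, 0.0, -5.6]
gripper_width: 0.245
finger_force: 40.7
```

Call:
{"op": "jog_arm", "data": {"increments": [[[0,0,0.03,0,0,0],[0,0,0,0,0,0],[0,0,0,0,0,0]]]}}

```text
time_s: 9.8
position: [0.4995, 0.0357, 0.0529]
eef_rot: [-0.085, 0.996, -0.0, 0.0]
force: [-2.4, 1.1, -1.5]
gripper_width: 0.244
finger_force: 41.2
```

Call:
{"op": "jog_arm", "data": {"increments": [[[0,0,0.03,0,0,0],[0,0,0,0,0,0],[0,0,0,0,0,0]]]}}

```text
time_s: 10.05
position: [0.4997, 0.0357, 0.0529]
eef_rot: [-0.085, 0.996, -0.0, 0.001]
force: [-3.9, 0.2, 5.2]
gripper_width: 0.241
finger_force: 41.9
```

Call:
{"op": "jog_arm", "data": {"increments": [[[0,0,-0.03,0,0,0],[0,0,0,0,0,0],[0,0,0,0,0,0]]], "claw": 0.35}}

```text
time_s: 10.3
position: [0.4997, 0.0356, 0.0528]
eef_rot: [-0.085, 0.996, -0.0, 0.0]
force: [0.0, -0.5, -0.6]
gripper_width: 0.352
finger_force: 0.0
```

Call:
{"op": "jog_arm", "data": {"increments": [[[0,0,0,0,0,0],[0,0,0,0,0,0],[0,0,0,0,0,0],[0,0,0,0,0,0],[0,0,0,0,0,0]]], "claw": 0.1, "squeeze": 20}}

```text
time_s: 10.72
position: [0.4996, 0.0357, 0.0527]
eef_rot: [-0.085, 0.996, -0.0, 0.0]
force: [0.6, -0.5, 2.1]
gripper_width: 0.25
finger_force: 19.6
```

```bash
cat > p.py <<'E'
from h import *
np.set_printoptions(precision=4,suppress=True)
s=monitor.get_state(); q=s["eef_rot"]; t=.169
M=np.array([[np.cos(t),np.sin(t)],[-np.sin(t),np.cos(t)]]); H=np.array([.5075,.0443])
print("t %.2f platepos(mm)"%s["time_s"],M@(s["position"][:2]-H)*1000,"z",s["position"][2],"yaw",2*np.arctan2(-q[0],q[1]),"Fp",M@s["force"][:2],s["force"][2],"tq",s["torque"],"grip",s["finger_force"],s["gripper_width"])
E
python3 p.py; python3 - <<'E'
from h import *
np.set_printoptions(precision=4,suppress=True)
c=cam("wrist"); im=save("wrist","w4.png")
for r in reds(im,c): print(*r)
E
```

```text
t 10.72 platepos(mm) [-9.2539 -7.1678] z 0.05269786322355466 yaw 0.16991155611210765 Fp [ 0.5427 -0.5765] 2.086722568300341 tq [ 0.0382 -0.0719  0.0784] grip 19.58809196949005 0.24976315003092395
[427.9435 250.1371] 124 [0.4977 0.1086]
```

View pics/w4.png

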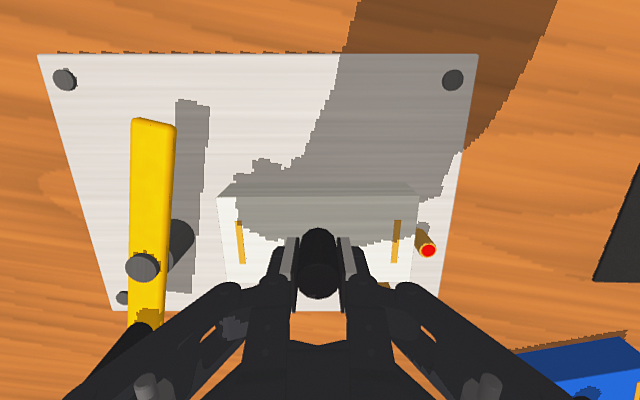

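The die is flat on the plate, clear of the end pin (428,250) and of the latch (150,230). Now I'll slide it towards the back pins.

Call:
{"op": "jog_arm", "data": {"increments": [[[-0.05,0,0,0,0,0],[-0.05,0,0,0,0,0],[-0.05,0,0,0,0,0],[-0.05,0,0,0,0,0],[-0.05,0,0,0,0,0],[-0.05,0,0,0,0,0],[0,0,0,0,0,0],[0,0,0,0,0,0]]]}}

```text
time_s: 11.43
position: [0.5049, 0.0367, 0.0527]
eef_rot: [-0.085, 0.996, -0.0, -0.0]
force: [-2.7, -0.8, 5.9]
gripper_width: 0.249
finger_force: 20.0
```

```bash
python3 p.py
```

```text
t 11.43 platepos(mm) [-3.8266 -7.0604] z 0.05267510040733581 yaw 0.16990709226069592 Fp [-2.8439 -0.3668] 5.898961803717808 tq [-0.0748  0.5527 -0.0609] grip 19.961625337600708 0.24916357267012748
```

Call:
{"op": "jog_arm", "data": {"increments": [[[-0.03,0,-0.02,0,0,0],[-0.03,0,0,0,0,0],[-0.02,0,0,0,0,0],[-0.02,0,0,0,0,0],[0,0,0,0,0,0],[0,0,0,0,0,0]]]}}

```text
time_s: 11.93
position: [0.5071, 0.0372, 0.0527]
eef_rot: [-0.085, 0.996, 0.0, -0.0]
force: [-1.7, -0.7, 0.9]
gripper_width: 0.251
finger_force: 19.7
```

```bash
python3 p.py
```

```text
t 11.93 platepos(mm) [-1.6221 -6.9745] z 0.05270924861892719 yaw 0.16991445197745586 Fp [-1.7667 -0.4537] 0.9181797584937602 tq [-0.1178  0.4529 -0.0702] grip 19.685003757476807 0.25116846813974253
```

Call:
{"op": "jog_arm", "data": {"increments": [[[-0.02,0,0,0,0,0],[-0.02,0,0,0,0,0],[0,0,0,0,0,0]]]}}

```text
time_s: 12.18
position: [0.508, 0.0373, 0.0527]
eef_rot: [-0.085, 0.996, 0.0, -0.0]
force: [-0.8, -0.6, 0.2]
gripper_width: 0.252
finger_force: 19.6
```

Call:
{"op": "jog_arm", "data": {"increments": [[[-0.015,0,0,0,0,0],[0,0,0,0,0,0]]]}}

```text
time_s: 12.35
position: [0.5083, 0.0373, 0.0527]
eef_rot: [-0.085, 0.996, 0.0, -0.0]
force: [-0.9, 0.4, -0.8]
gripper_width: 0.252
finger_force: 19.6
```

Call:
{"op": "jog_arm", "data": {"increments": [[[-0.015,0,0,0,0,0],[0,0,0,0,0,0]]]}}

```text
time_s: 12.52
position: [0.5085, 0.0374, 0.0527]
eef_rot: [-0.085, 0.996, 0.0, -0.0]
force: [-1.1, 1.3, -1.7]
gripper_width: 0.249
finger_force: 19.6
```

```bash
python3 p.py
```

```text
t 12.52 platepos(mm) [-0.1403 -7.0021] z 0.052724935775455256 yaw 0.16987833625668664 Fp [-0.8574  1.513 ] -1.6551932755051366 tq [-0.0327  0.2204  0.0133] grip 19.626025557518005 0.24907715492993487
```

Call:
{"op": "jog_arm", "data": {"increments": [[[-0.015,0,0.01,0,0,0],[0,0,0,0,0,0]]]}}

```text
time_s: 12.68
position: [0.5089, 0.0374, 0.0527]
eef_rot: [-0.085, 0.996, 0.0, 0.0]
force: [-2.5, -0.8, 0.2]
gripper_width: 0.251
finger_force: 19.7
```

Call:
{"op": "jog_arm", "data": {"increments": [[[-0.015,0,0,0,0,0],[0,0,0,0,0,0]]]}}

```text
time_s: 12.85
position: [0.5092, 0.0374, 0.0527]
eef_rot: [-0.085, 0.996, 0.0, 0.0]
force: [-1.8, -0.8, -1.4]
gripper_width: 0.251
finger_force: 19.6
```

```bash
python3 p.py
```

```text
t 12.85 platepos(mm) [ 0.5326 -7.0559] z 0.052707610510414865 yaw 0.16990086149604997 Fp [-1.9388 -0.4314] -1.3901174924334272 tq [0.0376 0.3407 0.024 ] grip 19.642816185951233 0.2512895621289016
```

Call:
{"op": "jog_arm", "data": {"increments": [[[-0.015,0,0,0,0,0],[0,0,0,0,0,0]]]}}

```text
time_s: 13.02
position: [0.5096, 0.0375, 0.0528]
eef_rot: [-0.085, 0.996, 0.0, 0.0]
force: [-1.7, 0.1, -0.1]
gripper_width: 0.249
finger_force: 19.6
```

Call:
{"op": "jog_arm", "data": {"increments": [[[-0.015,0,0,0,0,0],[0,0,0,0,0,0]]]}}

```text
time_s: 13.18
position: [0.5098, 0.0375, 0.0527]
eef_rot: [-0.085, 0.996, 0.0, -0.0]
force: [-2.4, 0.2, 0.9]
gripper_width: 0.251
finger_force: 19.7
```

Call:
{"op": "jog_arm", "data": {"increments": [[[-0.015,0,0,0,0,0],[0,0,0,0,0,0]]]}}

```text
time_s: 13.35
position: [0.5098, 0.0376, 0.0527]
eef_rot: [-0.085, 0.996, -0.0, -0.0]
force: [-4.7, -0.4, 1.6]
gripper_width: 0.25
finger_force: 19.9
```

```bash
python3 p.py
```

```text
t 13.35 platepos(mm) [ 1.1331 -7.0392] z 0.05271801751005624 yaw 0.16986057790369113 Fp [-4.7374  0.3546] 1.5651050503284685 tq [-0.1279  0.9392 -0.0254] grip 19.89893138408661 0.24952262848764184
```

Contact with the back pins: the position has stalled and the force is rising. Pressing a little more.

Call:
{"op": "jog_arm", "data": {"increments": [[[-0.01,0,0,0,0,0],[0,0,0,0,0,0],[0,0,0,0,0,0]]]}}

```text
time_s: 13.6
position: [0.5099, 0.0376, 0.0527]
eef_rot: [-0.085, 0.996, 0.0, -0.0]
force: [-5.4, -1.8, 3.2]
gripper_width: 0.246
finger_force: 20.0
```

```bash
python3 p.py
```

```text
t 13.60 platepos(mm) [ 1.2288 -7.0109] z 0.052744222464655884 yaw 0.16986433496382658 Fp [-5.6287 -0.9161] 3.157796038866939 tq [-0.1646  1.106  -0.0583] grip 20.006335973739624 0.24610096461549583
```

Call:
{"op": "jog_arm", "data": {"increments": [[[-0.01,0,0,0,0,0],[0,0,0,0,0,0],[0,0,0,0,0,0]]]}}

```text
time_s: 13.85
position: [0.51, 0.0376, 0.0528]
eef_rot: [-0.085, 0.996, 0.0, -0.0]
force: [-6.1, -0.8, 3.8]
gripper_width: 0.25
finger_force: 20.1
```

```bash
python3 p.py
```

```text
t 13.85 platepos(mm) [ 1.3163 -7.0032] z 0.052767091172860714 yaw 0.1697982937466031 Fp [-6.2023  0.202 ] 3.8435612505620895 tq [-0.2236  1.3178 -0.0379] grip 20.071899890899658 0.2495110043073518
```

Call:
{"op": "jog_arm", "data": {"increments": [[[-0.01,0,-0.01,0,0,0],[0,0,0,0,0,0],[0,0,0,0,0,0]]]}}

```text
time_s: 14.1
position: [0.5101, 0.0376, 0.0528]
eef_rot: [-0.085, 0.996, 0.0, -0.001]
force: [-6.7, -1.0, 3.4]
gripper_width: 0.246
finger_force: 19.9
```

```bash
python3 p.py
```

```text
t 14.10 platepos(mm) [ 1.4259 -6.9927] z 0.0528217956713718 yaw 0.16974994849356165 Fp [-6.7694  0.1602] 3.421981194077665 tq [-0.2042  1.338  -0.0416] grip 19.86289232969284 0.24644387083766245
```

Call:
{"op": "jog_arm", "data": {"increments": [[[-0.01,0,0,0,0,0],[0,0,0,0,0,0],[0,0,0,0,0,0]]]}}

```text
time_s: 14.35
position: [0.5101, 0.0377, 0.0528]
eef_rot: [-0.085, 0.996, 0.0, -0.001]
force: [-7.2, -0.2, 3.6]
gripper_width: 0.253
finger_force: 20.0
```

```bash
python3 p.py
```

```text
t 14.35 platepos(mm) [ 1.4993 -6.9675] z 0.05284588901393564 yaw 0.16976420754825308 Fp [-7.1333  1.0399] 3.5571408845212824 tq [-0.1269  1.4809 -0.0824] grip 20.042266845703125 0.2531419290310933
```

Call:
{"op": "jog_arm", "data": {"increments": [[[-0.015,0,-0.01,0,0,0],[0,0,0,0,0,0],[-0.015,0,0,0,0,0],[0,0,0,0,0,0],[0,0,0,0,0,0],[0,0,0,0,0,0]]]}}

```text
time_s: 14.85
position: [0.5103, 0.0378, 0.0529]
eef_rot: [-0.085, 0.996, -0.0, -0.001]
force: [-9.8, -1.2, 4.2]
gripper_width: 0.249
finger_force: 20.1
```

```bash
python3 p.py
```

```text
t 14.85 platepos(mm) [ 1.6466 -6.8957] z 0.05289255029008484 yaw 0.1697331245186589 Fp [-9.8456  0.4317] 4.235890841611326 tq [-0.2428  1.9045 -0.0929] grip 20.0694340467453 0.24920373751056063
```

Both back pins are loaded at about 4 N each. Sliding along towards the end pin.

Call:
{"op": "jog_arm", "data": {"increments": [[[0,0.025,0,0,0,0],[0,0.025,0,0,0,0],[0,0.025,0,0,0,0],[0,0.025,0,0,0,0],[0,0,0,0,0,0]]]}}

```text
time_s: 15.27
position: [0.5102, 0.0387, 0.0529]
eef_rot: [-0.084, 0.996, -0.001, -0.001]
force: [-9.3, -8.0, 4.0]
gripper_width: 0.25
finger_force: 20.1
```

```bash
python3 p.py
```

```text
t 15.27 platepos(mm) [ 1.7365 -5.9339] z 0.0529303928436199 yaw 0.16898318384809483 Fp [-10.5152  -6.3498] 3.986445652040274 tq [-1.3655  1.7846 -0.122 ] grip 20.074177086353302 0.249573573982293
```

Call:
{"op": "jog_arm", "data": {"increments": [[[0,0.025,0,0,0,0],[0,0.025,0,0,0,0],[0,0.025,0,0,0,0],[0,0.025,0,0,0,0],[0,0,0,0,0,0]]]}}

```text
time_s: 15.68
position: [0.5099, 0.0407, 0.0529]
eef_rot: [-0.084, 0.996, -0.001, -0.001]
force: [-8.7, -6.7, 2.8]
gripper_width: 0.249
finger_force: 20.1
```

```bash
python3 p.py
```

```text
t 15.68 platepos(mm) [ 1.7421 -3.9763] z 0.05294282464958285 yaw 0.16888024592379086 Fp [-9.6869 -5.1013] 2.762952916996477 tq [-1.3311  1.7491 -0.1022] grip 20.080769956111908 0.24855340447108334
```

Call:
{"op": "jog_arm", "data": {"increments": [[[0,0.025,-0.01,0,0,0],[0,0.025,0,0,0,0],[0,0.02,0,0,0,0],[0,0.02,0,0,0,0],[0,0,0,0,0,0]]]}}

```text
time_s: 16.1
position: [0.5095, 0.0426, 0.053]
eef_rot: [-0.084, 0.996, -0.001, -0.001]
force: [-6.8, -5.3, 2.1]
gripper_width: 0.247
finger_force: 19.9
```

```bash
python3 p.py
```

```text
t 16.10 platepos(mm) [ 1.7223 -1.9944] z 0.05295309739236083 yaw 0.16907128292788628 Fp [-7.6212 -4.0876] 2.0833285326966626 tq [-1.2305  1.5391 -0.111 ] grip 19.890515506267548 0.24698432963122655
```

Call:
{"op": "jog_arm", "data": {"increments": [[[0,0.015,0,0,0,0],[0,0.015,0,0,0,0],[0,0,0,0,0,0]]]}}

```text
time_s: 16.35
position: [0.5095, 0.0432, 0.053]
eef_rot: [-0.084, 0.996, -0.001, -0.001]
force: [-7.3, -6.3, 2.1]
gripper_width: 0.247
finger_force: 19.9
```

```bash
python3 p.py
```

```text
t 16.35 platepos(mm) [ 1.7341 -1.4308] z 0.05297038175917056 yaw 0.1689619469589311 Fp [-8.3021 -4.9717] 2.0512349773010032 tq [-1.1988  1.5686 -0.1479] grip 19.894418120384216 0.24676065264226668
```

Call:
{"op": "jog_arm", "data": {"increments": [[[0,0.015,0,0,0,0],[0,0.01,0,0,0,0],[0,0,0,0,0,0]]]}}

```text
time_s: 16.6
position: [0.5094, 0.0437, 0.053]
eef_rot: [-0.084, 0.996, -0.001, -0.001]
force: [-7.4, -7.3, 2.4]
gripper_width: 0.247
finger_force: 19.9
```

```bash
python3 p.py
```

```text
t 16.60 platepos(mm) [ 1.7659 -0.9238] z 0.05299928706906265 yaw 0.16904094097966585 Fp [-8.5476 -5.9237] 2.414567236551062 tq [-1.2623  1.5305 -0.1523] grip 19.897787868976593 0.24742182200783536
```

Call:
{"op": "jog_arm", "data": {"increments": [[[0,0.01,0,0,0,0],[0,0.01,0,0,0,0],[0,0,0,0,0,0]]]}}

```text
time_s: 16.85
position: [0.5093, 0.044, 0.053]
eef_rot: [-0.084, 0.996, -0.001, -0.001]
force: [-8.0, -6.4, 2.0]
gripper_width: 0.249
finger_force: 19.9
```

```bash
python3 p.py
```

```text
t 16.85 platepos(mm) [ 1.7389 -0.6001] z 0.05300539663552491 yaw 0.16894903404153397 Fp [-9.0096 -4.9544] 2.028917613911503 tq [-1.2629  1.5582 -0.1514] grip 19.90112543106079 0.2485709452268954
```

Call:
{"op": "jog_arm", "data": {"increments": [[[0,0.01,0,0,0,0],[0,0.01,0,0,0,0],[0,0,0,0,0,0]]]}}

```text
time_s: 17.1
position: [0.5093, 0.0441, 0.053]
eef_rot: [-0.084, 0.996, -0.001, -0.001]
force: [-7.1, -8.5, 1.5]
gripper_width: 0.245
finger_force: 20.0
```

```bash
python3 p.py
```

```text
t 17.10 platepos(mm) [ 1.766  -0.4754] z 0.052998118042000636 yaw 0.16877834847157724 Fp [-8.3896 -7.1724] 1.503109030948689 tq [-1.5948  1.5672 -0.1814] grip 19.97136890888214 0.2454187253763123
```

Call:
{"op": "jog_arm", "data": {"increments": [[[0,0.01,0,0,0,0],[0,0.005,0,0,0,0],[0,0,0,0,0,0]]]}}

```text
time_s: 17.35
position: [0.5093, 0.0442, 0.053]
eef_rot: [-0.084, 0.996, -0.002, -0.001]
force: [-7.8, -9.2, 1.5]
gripper_width: 0.251
finger_force: 20.0
```

```bash
python3 p.py
```

```text
t 17.35 platepos(mm) [ 1.792  -0.4386] z 0.05304137795583708 yaw 0.1686096984972818 Fp [-9.2254 -7.7525] 1.5155988997312138 tq [-1.8571  1.5742 -0.1542] grip 20.003284513950348 0.25096680978317054
```

The end pin is touching at about 3 N. I'll press a touch more and hold.

Call:
{"op": "jog_arm", "data": {"increments": [[[0,0.012,0,0,0,0],[0,0,0,0,0,0],[0,0,0,0,0,0],[0,0,0,0,0,0],[0,0,0,0,0,0],[0,0,0,0,0,0]]]}}

```text
time_s: 17.85
position: [0.5093, 0.0442, 0.0531]
eef_rot: [-0.084, 0.996, -0.002, -0.001]
force: [-6.7, -10.6, 1.4]
gripper_width: 0.248
finger_force: 20.0
```

```bash
python3 p.py
```

```text
t 17.85 platepos(mm) [ 1.8057 -0.407 ] z 0.05307469803767388 yaw 0.16848032417433034 Fp [-8.4003 -9.2936] 1.44880982005594 tq [-2.0663  1.5338 -0.1368] grip 20.015191733837128 0.24845515221989142
```

Call:
{"op": "jog_arm", "data": {"increments": [[[-0.01,0.006,0,0,0,0],[0,0,0,0,0,0],[0,0,0,0,0,0],[-0.01,0,0,0,0,0],[0,0,0,0,0,0],[0,0,0,0,0,0],[0,0,0,0,0,0],[0,0,0,0,0,0]]]}}

```text
time_s: 18.52
position: [0.5094, 0.0442, 0.0531]
eef_rot: [-0.084, 0.996, -0.002, -0.001]
force: [-9.9, -11.6, 2.3]
gripper_width: 0.252
finger_force: 20.2
```

```bash
python3 p.py
```

```text
t 18.52 platepos(mm) [ 1.8724 -0.3981] z 0.053105682645893715 yaw 0.16830639174507003 Fp [-11.7099  -9.7364] 2.3076555063718813 tq [-2.2272  1.9702 -0.0706] grip 20.23877263069153 0.25218993016489993
```

Held on all three. Easing off part of the force, then releasing and rising.

Call:
{"op": "jog_arm", "data": {"increments": [[[0.035,-0.02,0,0,0,0],[0.035,-0.02,0,0,0,0],[0,0,0,0,0,0]]]}}

```text
time_s: 18.77
position: [0.509, 0.0441, 0.0529]
eef_rot: [-0.084, 0.996, -0.001, -0.0]
force: [-2.6, -5.1, -1.8]
gripper_width: 0.25
finger_force: 19.9
```

Call:
{"op": "jog_arm", "data": {"increments": [[[0,0,0,0,0,0],[0,0,0,0,0,0],[0,0,0,0,0,0],[0,0,0,0,0,0],[0,0,0,0,0,0],[0,0,0,0,0,0]]], "claw": 0.6}}

```text
time_s: 19.27
position: [0.5093, 0.0452, 0.0534]
eef_rot: [-0.085, 0.996, 0.0, 0.0]
force: [0.6, 0.2, 0.3]
gripper_width: 0.599
finger_force: 0.0
```

Call:
{"op": "jog_arm", "data": {"increments": [[[0,0,-0.3,0,0,0],[0,0,-1,0,0,0],[0,0,-1,0,0,0],[0,0,-1,0,0,0],[0,0,-1,0,0,0],[0,0,-1,0,0,0],[0,0,-0.7,0,0,0],[0,0,0,0,0,0]]]}}

```text
time_s: 19.93
position: [0.5108, 0.0449, 0.1772]
eef_rot: [-0.085, 0.996, -0.001, 0.003]
force: [1.5, 0.3, -0.0]
gripper_width: 0.601
finger_force: 0.0
```

```bash
python3 p.py; python3 - <<'E'
from h import *
np.set_printoptions(precision=4,suppress=True)
c=cam("wrist"); im=save("wrist","w5.png")
for r in reds(im,c): print(*r)
print(dietop(im,c,.042,(190,100,450,300)))
for n,z in(("latch_post",.097),("die_knob",.082)):
    for r in spotter.tip_of(n,"wrist")[:2]: print(n,round(r["score"],2),np.round(r["at"],1),onz(r["at"],"wrist",z,c)[:2])
E
```

```text
t 19.93 platepos(mm) [ 3.3636 -0.0054] z 0.17715045977265284 yaw 0.17000949921392822 Fp [1.5475 0.0117] -0.03958111094282646 tq [-0.0442 -0.034  -0.0064] grip 0.0 0.6013993956938485
[379.2766 179.0213] 47 [0.4979 0.1088]
[281.2308 210.359 ] 39 [0.5514 0.0108]
[353.5    210.3684] 38 [0.5378 0.0895]
[218.3684 341.4211] 19 [ 0.7525 -0.0475]
(array([0.499 , 0.0264]), (133.30673217773438, 191.6499786376953), np.float32(0.17114128))
latch_post 0.6 [184.1 249.5] [ 0.5773 -0.0666]
die_knob 0.93 [508.9 315.9] [0.6094 0.2675]
die_knob 0.81 [313.4 196.6] [0.5123 0.0411]
```

View pics/w5.png

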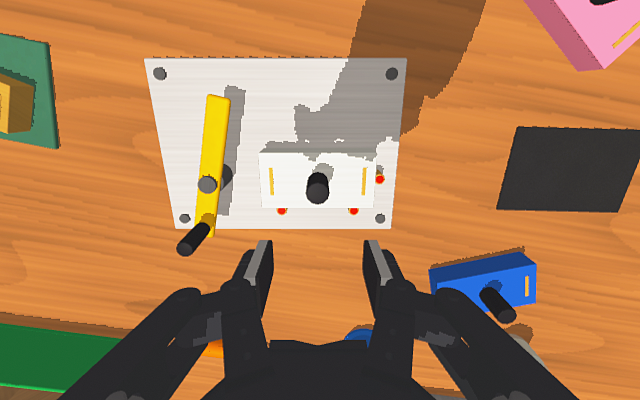

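The picture shows the die seated against all three pins, with pin tops at (281,210), (354,210) and (379,179). The latch post top is near (185,250), and from the geometry the latch is at about 0.21 rad. Going to the post.

Call:
{"op": "jog_arm", "data": {"increments": [[[-0.33,-0.86,0,0,0,0],[-0.33,-0.86,0,0,0,0],[-0.33,-0.86,0,0,0,0],[-0.33,-0.86,0,0,0,0],[-0.33,-0.86,0,0,0,0],[-0.33,-0.86,0,0,0,0],[-0.33,-0.86,0,0,0,0],[0,0,0,0,0,0.034]]]}}

```text
time_s: 20.75
position: [0.5754, -0.0682, 0.1713]
eef_rot: [-0.031, 1.0, 0.0, -0.001]
force: [0.8, 0.3, -0.1]
gripper_width: 0.598
finger_force: 0.0
```

Call:
{"op": "jog_arm", "data": {"increments": [[[0,0,0,0,0,0.034],[0,0,0.5,0,0,0],[0,0,0.5,0,0,0],[0,0,0.5,0,0,0],[0,0,0,0,0,0],[0,0,0,0,0,0]]]}}

```text
time_s: 21.25
position: [0.5741, -0.0652, 0.1417]
eef_rot: [0.021, 1.0, 0.0, -0.001]
force: [1.2, 0.6, 0.1]
gripper_width: 0.602
finger_force: 0.0
```

```bash
python3 p.py; python3 - <<'E'
from h import *
np.set_printoptions(precision=4,suppress=True)
s=monitor.get_state(); print(s["position"])
c=cam("wrist"); im=save("wrist","w6.png")
for r in spotter.tip_of("latch_post","wrist")[:2]: print(round(r["score"],2),np.round(r["at"],1),onz(r["at"],"wrist",.097,c)[:2])
E
```

```text
t 21.25 platepos(mm) [  47.2467 -119.1861] z 0.14174998760228788 yaw -0.04182527178015232 Fp [1.2708 0.3701] 0.1457855297872641 tq [0.001  0.0095 0.0141] grip 0.0 0.6019593062645746
[ 0.5741 -0.0652  0.1417]
0.56 [317.3 223.6] [ 0.5777 -0.0655]
```

View pics/w6.png

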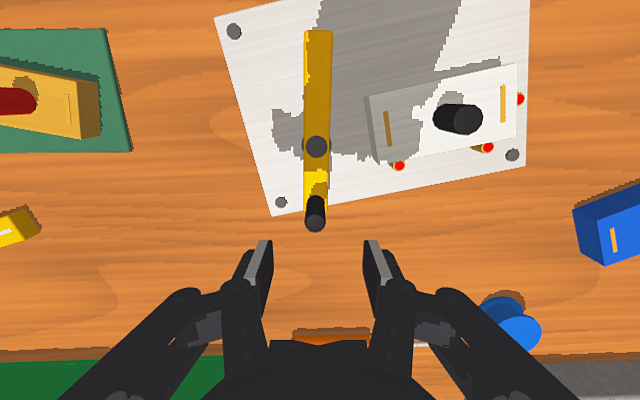

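The post top (316,224) is between the pads. Going down around it.

Call:
{"op": "jog_arm", "data": {"increments": [[[-0.17,0,0.7,0,0,0],[0,0,1,0,0,0],[0,0,1,0,0,0],[0,0,0.8,0,0,0],[0,0,0,0,0,0],[0,0,0,0,0,0]]]}}

```text
time_s: 21.85
position: [0.5781, -0.0658, 0.0733]
eef_rot: [0.022, 1.0, 0.0, -0.0]
force: [0.6, -0.6, 0.1]
gripper_width: 0.602
finger_force: 0.0
```

Call:
{"op": "jog_arm", "data": {"increments": [[[0,0,0,0,0,0],[0,0,0,0,0,0],[0,0,0,0,0,0],[0,0,0,0,0,0]]], "claw": 0.3}}

```text
time_s: 22.18
position: [0.5791, -0.0661, 0.0743]
eef_rot: [0.022, 1.0, -0.0, 0.001]
force: [-0.3, 0.1, -0.3]
gripper_width: 0.298
finger_force: 0.0
```

Call:
{"op": "jog_arm", "data": {"increments": [[[0.015,-0.275,0,0,0,0.035],[0.015,-0.275,0,0,0,0.035],[0.015,-0.275,0,0,0,0.035],[0,0,0,0,0,0]]]}}

```text
time_s: 22.52
position: [0.5753, -0.0826, 0.0739]
eef_rot: [0.188, 0.982, 0.0, 0.0]
force: [0.4, -0.4, 0.5]
gripper_width: 0.299
finger_force: 0.0
```

```bash
python3 p.py
```

```text
t 22.52 platepos(mm) [  45.518  -136.4881] z 0.07385126771666692 yaw -0.3789471403815694 Fp [ 0.3394 -0.4191] 0.47812258751979525 tq [-0.0282 -0.0306  0.0527] grip 0.0 0.2988855171832092
```

Call:
{"op": "jog_arm", "data": {"increments": [[[0.015,-0.275,0,0,0,0.035],[0.015,-0.275,0,0,0,0.035],[0.015,-0.275,0,0,0,0.035]]]}}

```text
time_s: 22.77
position: [0.5674, -0.0961, 0.0739]
eef_rot: [0.345, 0.939, 0.0, 0.001]
force: [2.4, 0.7, 0.1]
gripper_width: 0.302
finger_force: 1.4
```

```bash
python3 p.py; python3 - <<'E'
from h import *
np.set_printoptions(precision=4,suppress=True)
save("wrist","w7.png")
E
```

```text
t 22.77 platepos(mm) [  35.4242 -148.4401] z 0.07386937809291645 yaw -0.7043283336837515 Fp [2.5217 0.2934] 0.06035754260088788 tq [ 0.3019 -0.5109 -0.0612] grip 1.4208900555968285 0.3019870251390017
```

View pics/w7.png

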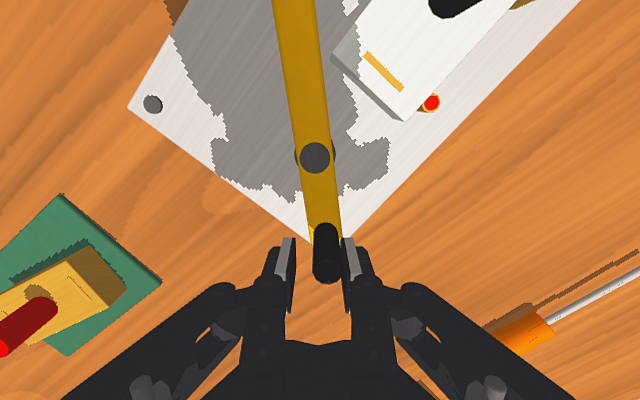

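The post (326,255) is caged and the latch is following. Continuing the arc.

Call:
{"op": "jog_arm", "data": {"increments": [[[0.015,-0.275,0,0,0,0.035],[0.015,-0.275,0,0,0,0.035],[0.015,-0.275,0,0,0,0.035],[0.015,-0.275,0,0,0,0.035],[0.015,-0.275,0,0,0,0.035],[0,0,0,0,0,0]]]}}

```text
time_s: 23.32
position: [0.5441, -0.1117, 0.0738]
eef_rot: [0.586, 0.81, -0.0, 0.001]
force: [-0.5, 0.7, -0.1]
gripper_width: 0.299
finger_force: 0.0
```

```bash
python3 p.py
```

```text
t 23.32 platepos(mm) [   9.8571 -159.9037] z 0.0737811866474635 yaw -1.2533536641180154 Fp [-0.3676  0.7491] -0.09937887641064061 tq [0.0523 0.0298 0.0111] grip 0.0 0.2993858493105385
```

Call:
{"op": "jog_arm", "data": {"increments": [[[0.015,-0.275,0,0,0,0.035],[0.01,-0.2,0,0,0,0.025],[0,0,0,0,0,0]]]}}

```text
time_s: 23.57
position: [0.5349, -0.1135, 0.0737]
eef_rot: [0.659, 0.752, 0.0, 0.0]
force: [-0.1, -0.5, -0.3]
gripper_width: 0.301
finger_force: 0.0
```

```bash
python3 p.py
```

```text
t 23.57 platepos(mm) [   0.4774 -160.1282] z 0.07365302861473202 yaw -1.4383844395901872 Fp [-0.2349 -0.5134] -0.3237097899273832 tq [-0.0174 -0.0229  0.025 ] grip 0.006463640020228922 0.3013200708301722
```

Call:
{"op": "jog_arm", "data": {"increments": [[[0,-0.1,0,0,0,0],[0,-0.1,0,0,0,0],[0,0,0,0,0,0]]]}}

```text
time_s: 23.82
position: [0.5309, -0.1139, 0.0735]
eef_rot: [0.659, 0.753, 0.0, 0.0]
force: [2.4, -0.4, 1.1]
gripper_width: 0.302
finger_force: 0.8
```

```bash
python3 p.py
```

```text
t 23.82 platepos(mm) [  -3.5346 -159.9323] z 0.07348075308598725 yaw -1.4378439572848714 Fp [ 2.2492 -0.8261] 1.0650078450002556 tq [-0.1953 -0.3886 -0.0065] grip 0.8269300125539303 0.30182716715700986
```

Call:
{"op": "jog_arm", "data": {"increments": [[[0,-0.05,0,0,0,0],[0,0,0,0,0,0]]]}}

```text
time_s: 23.98
position: [0.5299, -0.114, 0.0734]
eef_rot: [0.659, 0.752, 0.0, 0.0]
force: [2.2, -0.7, 0.5]
gripper_width: 0.302
finger_force: 1.0
```

```bash
python3 p.py; python3 - <<'E'
from h import *
np.set_printoptions(precision=4,suppress=True)
for n in("top",):
    save(n,"t8.png")
im=cv2.imread("pics/t8.png")[160:240,270:390]; w=save("wrist","w8.png")
A=cv2.resize(im,(600,400),interpolation=cv2.INTER_CUBIC); cv2.imwrite("pics/w8t.png",A)
E
```

```text
t 23.98 platepos(mm) [  -4.5464 -159.8425] z 0.07340203159406336 yaw -1.440133802404104 Fp [ 2.02   -1.1047] 0.48908455033340514 tq [-0.2096 -0.3869  0.0062] grip 0.9910399094223976 0.30236908673835344
```

View pics/w8.png

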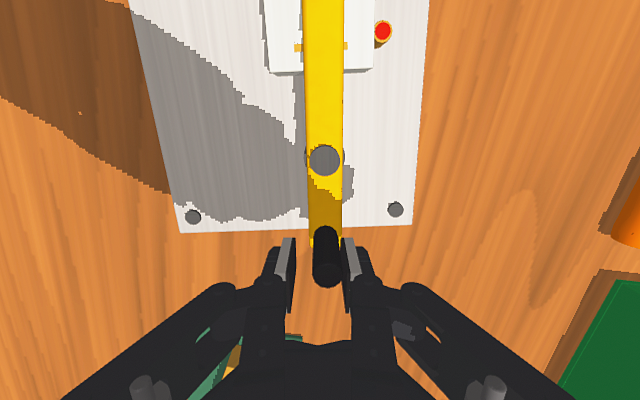

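The latch (323,100) lies along the plate's y over the die. Releasing the post and retreating upward.

Call:
{"op": "jog_arm", "data": {"increments": [[[0,0,0,0,0,0],[0,0,0,0,0,0],[0,0,0,0,0,0],[0,0,0,0,0,0]]], "claw": 0.6}}

```text
time_s: 24.42
position: [0.5295, -0.1139, 0.073]
eef_rot: [0.66, 0.751, -0.0, -0.0]
force: [0.1, 0.1, -0.1]
gripper_width: 0.597
finger_force: 0.0
```

Call:
{"op": "jog_arm", "data": {"increments": [[[0,0,-0.5,0,0,0],[0,0,-1,0,0,0],[0,0,-1,0,0,0],[0,0,-1,0,0,0],[0,0,-1,0,0,0],[0,0,-0.5,0,0,0],[0,0,0,0,0,0],[0,0,0,0,0,0]]]}}

```text
time_s: 25.08
position: [0.53, -0.1142, 0.1734]
eef_rot: [0.66, 0.751, 0.0, 0.0]
force: [0.4, 1.0, -0.7]
gripper_width: 0.602
finger_force: 0.0
```

```bash
python3 p.py; python3 - <<'E'
from h import *
np.set_printoptions(precision=4,suppress=True)
c=cam("wrist"); im=save("wrist","w9.png")
for r in reds(im,c): print(*r)
for n,z in(("latch_post",.097),("die_knob",.082)):
    for r in spotter.tip_of(n,"wrist")[:2]:
        P=onz(r["at"],"wrist",z,c)[:2]; print(n,round(r["score"],2),np.round(r["at"],1),P)
        if n=="latch_post":
            v=P-[.5278,-.0644]; print("angle",.171-np.arctan2(v[1],v[0]))
E
```

```text
t 25.08 platepos(mm) [  -4.4324 -160.0053] z 0.17338971530070707 yaw -1.4417662513590488 Fp [0.5213 0.9581] -0.7089376678438108 tq [-0.0175  0.0167 -0.0455] grip 0.0 0.6016462353836061
[358.   55.5] 74 [0.5515 0.0105]
[548.6347 156.0228] 219 [ 0.7607 -0.0555]
latch_post 0.89 [323.6 203.7] [ 0.5356 -0.1131]
angle 1.5827212967308892
die_knob 0.28 [316.8  11.8] [0.5115 0.0277]
```

View pics/w9.png

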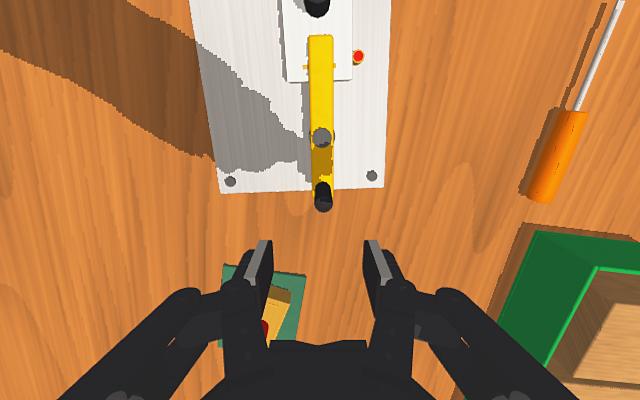

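The latch measures about 1.58 rad with its nose over the die. The die still sits at the right back pin (358,56), and the robot is clear of everything. Handing in.

```bash
python3 -c "
from rig import workorder; print(workorder.finish_job())"
```

```text
the job is handed in; nothing more can be done
None
```

I located the die on all three pins (estimated 4–5 N each), let it go, swung the latch over it (measured about 1.58 rad) and handed the job in at about 25 s; no verdict came back.

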